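# Secure the lamp unit's access panel and hold its free edge down for the screws

### The arm

A 6-joint arm with a two-finger parallel gripper is mounted at the origin on the work surface. World frame = base frame: x ahead of the robot, y to its left, z up, the work surface at z = 0. Lengths are in m, angles in rad, forces in N, time in s.
With the tool pointing down it reaches from about 0.375 to 0.9 m from the base axis. Payload 3.1 kg.
Tool frame: the origin (TCP) lies between the finger pads, 19 mm behind the fingertips; this is the grasp point; z points along the fingers, y is the line along which they close (so a half turn about z gives the same grasp; the last joint's range is limited). The gripper opens to 87 mm and grips with 3 to 60 N. Pads are 19 mm wide; open, the fingers measure 117 mm over their backs; the gripper's body (75 mm by 190 mm) begins 51 mm behind the grasp point.
Start: joints at [1.155, 0.527, 1.433, -0, 1.181, -0.178], TCP at [0.147, 0.607, 0.241] pointing down, gripper open.
Joint ranges: [-3.08, 3.08], [-0.75, 2.2], [0.22, 2.44], [-1.43, 4.57], [0, 2.65], [-2.85, 2.85]. Speed limits (rad/s): [2.79, 2.79, 3.14, 3.14, 3.14, 3.14].

### API

Orientations are given as a unit quaternion [x, y, z, w].
In Python, from rig import robot gives the robot as it stands.
- The arm moves only by the tool jog_arm, never from a script. Its argument "motion" is one flat list of numbers, 7 for each row, row after row: the shift along the tool's x, y, z scaled (see below), then the turn, a rotation vector about the tool's x, y, z scaled (see below), then the gripper's target within -1 to 1 (shut at 1, half-way at 0, fully open at -1). In form: [x, y, z, rx, ry, rz, hand, x, y, z, rx, ry, rz, hand, ...]. A call has 1 to 12 rows; each row shifts and turns the commanded pose from where the row before left it, along the tool's axes as they then stand; what a row does not reach is not made up. The controller multiplies each number of a shift by 4 cm and each number of a turn by 4 degrees. A row lasts 1/8 s, in which the tool goes at most 62.5 mm and 10.7 degrees, less where a joint would pass 70% of its speed; a pose out of reach is approached as far as the arm can. A call with a number of a shift or a turn outside -1 to 1 is refused whole. A call with a gripper value outside its range is refused whole. The fingers move at their own pace and stop on an object; "grip_force" is the grip in N (left out, the last holds). Time passes only in rows, so rows that do not move let the fingers close. It gives the time, the measured TCP pose, the force, the opening and the grip force at its end, in the units of the state.
- robot.get_obs(): the state, without advancing time (a new reading comes with each control period).
- robot.camera(name): name is "side" or "top" or "wrist"; returns the picture (480x640x3 uint8, blue, green, red); there is no depth.
- robot.calibration(name): a dict with "fx", "fy", "cx", "cy" (pixels), "R" (3x3) and "t" (3): a world point X has camera coordinates R X + t; the wrist camera has in their place "T_tool_cam" (4x4, takes a point from camera to tool coordinates, whose origin is the TCP and whose axes are the flange's). Camera axes: x right, y down, z forward; pixel columns grow to the right and rows downward; lengths in m; the calibration is good to about 2 mm. The wrist camera is an equidistant fisheye: a pixel r from the principal point sees the ray r / f radians off the axis. A picture is of the moment at which its call begins: read the wrist's pose just before it. calibration takes no time and is no camera call.
- robot.hand_in(): hands the job in; it is judged then, once.
The state is a dict: "time": time; "q": joint angles; "joint_velocities": joint speeds; "joint_torque": joint torques, N m; "position": TCP position; "tool_rot": TCP orientation; "ft_force": force on the tool from outside, world axes, zero at the start; "moment": the same for the moment, N m; "grip_width": finger opening in m; "grip_force": force on a finger pad.
Only numpy, scipy, OpenCV 4.12 (cv2) and the standard library are available. Lean on these libraries where they do the work, as an engineer would, in place of code of your own. Each camera call takes 0.05 s, during which the arm holds its last target. There are 200 camera calls.

### The job

Close the black top panel of the white lamp unit after a lamp change: swing the steel hook shut until it rests round its catch stud, then turn the knurled quarter-turn fastener clockwise until its slot lines up with the two marks on the panel. Then press the panel's sprung-up free front edge down flush on its frame with the fingertips, both empty screw holes left uncovered, and finish while holding it pressed there so that a colleague can put the screws in. Leave the other things where they are.

Things in the scene. Friction and masses are not known exactly. Their poses are not given: they have to be found in the camera images.
- lamp_unit: White metal bench lamp unit of the microscope, housing 240 (x) x 400 (y) x 108 mm high, fixed. Origin: centre of its underside, on the bench; x points away from its black front fascia, y to its left, z up. A black sheet-steel access panel 165 (x) x 225 (y) x 4 mm lies on an aluminium frame on its top; flush, the panel's top is 116 mm above the bench.
- panel_tip (a joint): Tipping of the panel, rad, about the line (along the unit's y, at its x = +50 mm) through fastener and catch stud. 0 = free front edge flush on the frame (hard stop); 0.07 = as found, the free edge (145 mm from that line) 10 mm up, its upper stop. The rubber seal is a spring that lifts the edge again when let go: about 8 N down on the edge brings it flush.
- panel_edge (a point): Point on the top face of the panel, midway along the free front edge, 12 mm in from the edge; there are 95 mm to either screw hole. Axes of the panel: x back towards the fastenings, y left, z up from the panel. Place to press.
- hole_left (a point): Centre of the empty screw hole (8 mm, no screw) at the left end of the panel's free front edge, on its top face.
- hole_right (a point): The same at the right end of the free front edge.
- panel: The access panel with the fastener and the catch stud that it carries. Origin: on its underside, on the tipping line, midway between its left and right sides; the panel reaches 145 mm from there towards -x (front), 20 mm towards +x, and 112 mm to either side. Seven low louvres in its middle.
- fastener (a joint): Angle of the quarter-turn fastener, rad, growing clockwise seen from above: 0 = undone, slot at right angles to the two marks (pointing front to back); 1.571 = done up, slot in line with the two marks. It is found between 0.15 and 0.6. It turns stiffly (0.06 N m) and stays where it is left; it can be turned too far (stop at 1.9).
- fastener_top (a point): Centre of the top of the fastener's knurled head: 36 mm diameter, 17 mm above the panel's face, at the right end of the tipping line. A 5 mm slot runs across it along this point's x. The marks, white strips 14 x 4 mm, lie on the panel left and right of the head, in line with its axis along the panel's y. Nearest: the shut hook's knob, 105 mm to the left; a mount about 95 mm to the right.
- hook (a joint): Angle of the hook, rad: 0 = shut, its side notch fully round the catch stud (a stop); grows as it swings open, clockwise seen from above, towards the front; found between 0.8 and 1.3, stop at 1.5. It swings level, a little stiffly (0.03 N m), and stays where it is left.
- hook_pivot (a point): Pivot of the hook, on the top of the strip, on the housing to the left of the panel. The hook is a flat steel strip 16 mm wide and 3 mm thick, 110 mm long, its underside 124 mm above the bench (8 mm above the flush panel); it points to the unit's right (-y of the unit) when shut and to its front (-x) when wide open.
- hook_knob (a point): Centre of the top of the hook's upright round finger knob: 12 mm in diameter, standing 20 mm above the strip, 95 mm from the pivot.
- catch_stud (a point): Centre of the top of the catch stud, a headed steel stud 13 mm in diameter and 15.5 mm high at the left end of the tipping line, 60 mm from the hook's pivot: the hook's notch closes round its neck.
- mount_top: Bystander: black specimen mount, disc 30 mm in diameter and 18 mm high, on the housing's top to the right of the panel. Origin: centre of its underside, as for all bystanders.
- mount_front: Bystander: the same kind of mount on the bench before the unit.
- objective: Bystander: steel microscope objective, 27 mm in diameter and 44 mm high, standing on the bench before the unit.
- screw_dish: Bystander: white dish 84 mm in diameter and 14 mm high with the two screws, on the bench right of the unit.
- slide_box: Bystander: wooden slide box 87 x 102 x 36 mm on the bench left of the unit.
- loupe: Bystander: black stand loupe, 42 mm in diameter and 36 mm high, on the bench behind the unit.
- pen: Bystander: pen with a blue cap, 115 mm long, on the bench left of the unit, nearer the robot than the slide box.

How it is judged:
By the outcome, as a careful person would: the job done as asked, in the order asked, and still so for the second after the job is handed in, while the arm keeps its last pose, push and grip.
It also fails if it takes over 61 s, if anything falls off the work surface, if the arm or the gripper's body presses on something with over 40 N, if the wrist force passes 120 N, or if a joint passes its speed limit or range.

## Working session

There is one attempt and no reset: what is moved stays moved. The work goes in short steps, Python scripts to look and compute and a tool call to move; the robot and the scene stay as the last step left them, time stands still between calls to the robot, and variables do not carry over. Pictures are saved under pics/ and viewed, at most 10 in all, crops included, and the job is handed in when it is done.

Besides the shell and the picture viewer there is one more tool, called after ">>>" as name(argument=value, ...) on one line, values as JSON. jog_arm: Moves the arm, as the interface text tells. Shifts and turns lie within -1 to 1; 1 stands for 4 cm of shift or 4 degrees of turn. Its arguments: {"type":"object","properties":{"motion":{"type":"array","items":{"type":"number"}},"grip_force":{"type":"number"}},"required":["motion"]}

```bash
ls; mkdir -p pics
python3 - <<'E'
from rig import robot
import cv2,numpy as np
o=robot.get_obs();print({k:np.round(v,4) for k,v in o.items()})
for n in("top","side","wrist"):
    cv2.imwrite(f"pics/{n}0.png",robot.camera(n)); c=robot.calibration(n)
    print(n,{k:np.round(v,4).tolist() for k,v in c.items()})
E
```

```text
pics
{'time': np.float64(0.0), 'q': array([ 1.1545,  0.5285,  1.4339, -0.    ,  1.1814, -0.1785]), 'joint_velocities': array([-0.0006,  0.0012,  0.0009, -0.0002, -0.0005, -0.0003]), 'joint_torque': array([-1.10000e-03, -4.40040e+01, -1.76594e+01,  6.32000e-02,
        5.82000e-02, -2.00000e-04]), 'position': array([0.1469, 0.6068, 0.2403]), 'tool_rot': array([ 1.186e-01,  9.929e-01, -1.100e-03, -3.000e-04]), 'ft_force': array([0.4263, 0.2505, 0.146 ]), 'moment': array([-0.0528,  0.0145, -0.0109]), 'grip_force': np.float64(0.0), 'grip_width': np.float64(0.087)}
top {'fx': 548.611, 'fy': 548.611, 'cx': 314.4958, 'cy': 240.7206, 'R': [[-0.0241, -0.9996, 0.0129], [-0.9824, 0.0213, -0.1858], [0.1854, -0.0171, -0.9825]], 't': [0.0568, 0.5806, 1.0302]}
side {'fx': 453.954, 'fy': 453.954, 'cx': 321.4215, 'cy': 237.7694, 'R': [[0.782, -0.623, -0.0188], [-0.4807, -0.5837, -0.6543], [0.3966, 0.5208, -0.756]], 't': [-0.4326, 0.3989, 0.7674]}
wrist {'fx': 371.6483, 'fy': 371.6483, 'cx': 316.5004, 'cy': 244.2794, 'T_tool_cam': [[0.0013, -0.962, -0.2731, 0.075], [1.0, 0.0011, 0.0009, -0.0002], [-0.0006, -0.2731, 0.962, -0.1434], [0.0, 0.0, 0.0, 1.0]]}
```

View pics/top0.png

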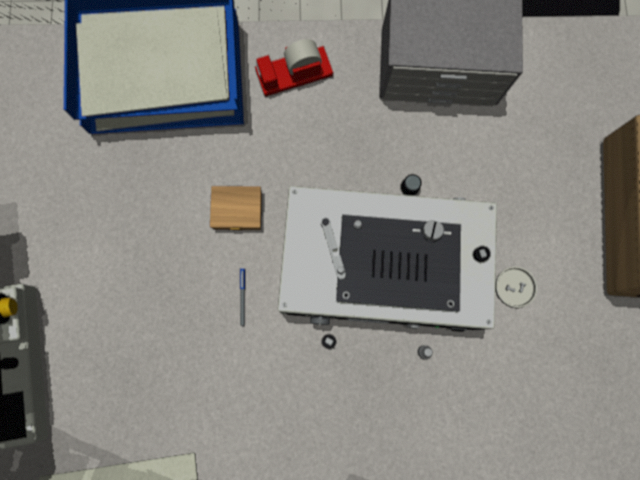

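View pics/side0.png

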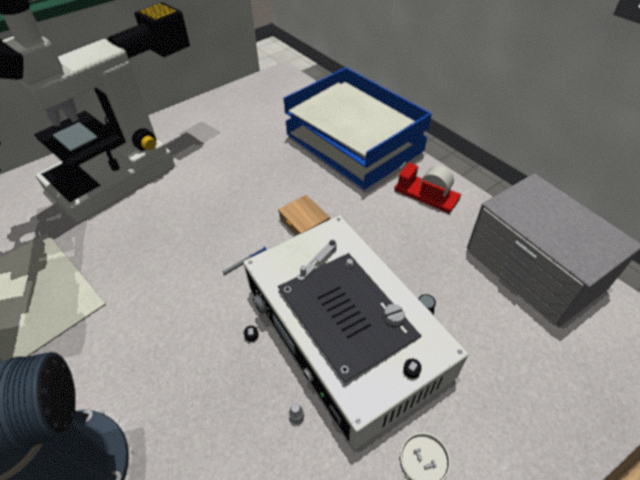

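The top view shows the hook pivot near (325,222), with the strip running to about (340,272). The stud is near (358,224), the fastener near (433,230), and the holes near (346,296) and (450,303). The housing-top corners are about (292,188), (495,204), (493,327) and (280,313). The side view agrees with this.

```bash
cat > h.py <<'E'
from rig import robot
import cv2,numpy as np
from scipy.spatial.transform import Rotation as Rot
def ray(name,px,obs=None):
    c=robot.calibration(name)
    u=(np.atleast_2d(px).astype(float)-[c["cx"],c["cy"]])/c["fx"]
    if name=="wrist":
        r=np.linalg.norm(u,axis=1,keepdims=True)+1e-12
        d=np.hstack([u/r*np.sin(r),np.cos(r)])
        T=np.array(c["T_tool_cam"]); R=Rot.from_quat(obs["tool_rot"]).as_matrix()
        return R@T[:3,3]+obs["position"], d@(R@T[:3,:3]).T
    R=np.array(c["R"]); return -R.T@c["t"], np.hstack([u,np.ones((len(u),1))])@R
def onz(name,px,z,obs=None):
    o,d=ray(name,px,obs); return o+d*((z-o[2])/d[:,2])[:,None]
def two(p1,p2,n1="top",n2="side"):
    a,d=ray(n1,p1);b,e=ray(n2,p2);d=d[0];e=e[0]
    s=np.linalg.lstsq(np.c_[d,-e],b-a,rcond=None)[0]
    P,Q=a+d*s[0],b+e*s[1]; return (P+Q)/2,np.linalg.norm(P-Q)
E
python3 - <<'E'
from h import *
im=cv2.imread("pics/top0.png")
cr=cv2.resize(im[175:340,265:510],None,fx=3.2,fy=3.2,interpolation=cv2.INTER_CUBIC);cv2.imwrite("pics/topc.png",cr)
c=onz("top",[[292,188],[495,204],[493,327],[280,313]],.108);print(c.round(4))
print([np.linalg.norm(c[i]-c[i-1]).round(3) for i in range(4)])
# panel: dark region
g=im.max(2);m=np.zeros_like(g);m[205:318,330:468]=(g[205:318,330:468]<95)*255
m=cv2.morphologyEx(m,cv2.MORPH_CLOSE,np.ones((9,9)))
m=cv2.morphologyEx(m,cv2.MORPH_OPEN,np.ones((9,9)))
ct=max(cv2.findContours(m,0,1)[0],key=cv2.contourArea)
r=cv2.minAreaRect(ct);print(r)
p=onz("top",cv2.boxPoints(r),.118);print(p.round(4),p.mean(0),[np.linalg.norm(p[i]-p[i-1]).round(3) for i in range(4)])
w=cv2.resize(cv2.imread("pics/wrist0.png"),None,fx=1,fy=1)
E
```

```text
[[ 0.675   0.0849  0.108 ]
 [ 0.6354 -0.3018  0.108 ]
 [ 0.4039 -0.2783  0.108 ]
 [ 0.4385  0.1107  0.108 ]]
[np.float64(0.238), np.float64(0.389), np.float64(0.233), np.float64(0.391)]
((400.46173095703125, 262.9970397949219), (123.78813934326172, 87.3572998046875), 4.39870548248291)
[[ 0.4558  0.0092  0.118 ]
 [ 0.6182 -0.0084  0.118 ]
 [ 0.5951 -0.2394  0.118 ]
 [ 0.4334 -0.2149  0.118 ]] [ 0.52561847 -0.11336441  0.118     ] [np.float64(0.225), np.float64(0.163), np.float64(0.232), np.float64(0.164)]
```

View pics/topc.png

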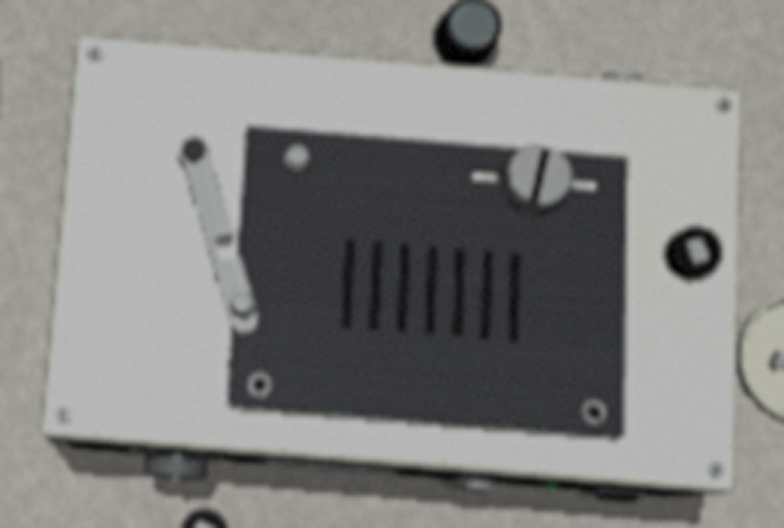

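The crop shows the hook pivot at (193,150), the notch at (225,240) and the knob at about (241,299). The stud is at (297,156). The fastener at (541,177) has its slot pointing nearly front to back, tilted a little clockwise, and the marks lie to its left and right. The holes are at (259,384) and (593,411).

Run:
```python
from h import *
f=lambda x,y:[[265+x/3.2-.35,175+y/3.2-.35]]
P={}
for n,x,y,z in [("piv",193,150,.127),("notch",225,240,.127),("knob",241,299,.147),("tip",247,325,.127),("stud",297,156,.1315),("fast",541,177,.133),("mkL",484,177,.116),("mkR",585,186,.116),("hL",259,384,.126),("hR",593,411,.126),("mount",695,250,.126)]:
    P[n]=onz("top",f(x,y),z)[0];print(n,P[n].round(4))
d=lambda a,b:np.linalg.norm((P[a]-P[b])[:2]).round(4)
print("piv-knob",d("piv","knob"),"stud",d("piv","stud"),"fast",d("piv","fast"),"fast-stud",d("fast","stud"),"holes",d("hL","hR"))
v=P["piv"]-P["fast"];yaw=np.arctan2(-v[0],v[1]);print("yaw",yaw)
v=P["hL"]-P["hR"];print("yawh",np.arctan2(-v[0],v[1]))
v=P["knob"]-P["piv"];print("hook ang open",yaw-np.pi/2-np.arctan2(v[1],v[0]))
```

```text
piv [0.6038 0.0244 0.127 ]
notch [0.5505 0.0075 0.127 ]
knob [0.5135 0.0007 0.147 ]
tip [ 0.5012 -0.0035  0.127 ]
stud [ 0.598  -0.0353  0.1315]
fast [ 0.5823 -0.1752  0.133 ]
mkL [ 0.5865 -0.1459  0.116 ]
mkR [ 0.5798 -0.2048  0.116 ]
hL [ 0.4676 -0.0092  0.126 ]
hR [ 0.448  -0.1977  0.126 ]
mount [ 0.5389 -0.2631  0.126 ]
piv-knob 0.0934 stud 0.06 fast 0.2008 fast-stud 0.1408 holes 0.1895
yaw -0.10737501882333553
yawh -0.1036051218862013
hook ang open 1.20677706580855
```

>>> jog_arm(motion=[-1,-1,0,0,0,0,-1,-1,-1,0,0,0,0,-1,-1,-1,0,0,0,0,-1,-1,-1,0,0,0,0,-1,-1,-1,0,0,0,0,-1,-1,-1,0,0,0,0,-1,-1,-1,0,0,0,0,-1,-1,-1,0,0,0,0,-1,-1,-1,0,0,0,0,-1,-1,-1,0,0,0,0,-1,-1,-1,0,0,0,0,-1,-1,-1,0,0,0,0,-1])

```text
time: 1.65
position: [0.5013, 0.0261, 0.2412]
tool_rot: [0.119, 0.993, 0.0, -0.0]
ft_force: [0.6, 1.4, 0.1]
grip_width: 0.0867
grip_force: 0.0
```

>>> jog_arm(motion=[0,0,0,0,0,-1,0,0,0,0,0,0,-1,0,0,0,0,0,0,-1,0,0,0,0,0,0,-1,0,0,0,0,0,0,-1,0,0,0,0,0,0,-1,0,0,0,0,0,0,-1,0,0,0,0,0,0,-1,0,0,0,0,0,0,-1,0,0,0,0,0,0,-1,0,0,0,0,0,0,-1,0,0,0,0,0,0,-1,0])

```text
time: 3.15
position: [0.5004, 0.0279, 0.241]
tool_rot: [-0.297, 0.955, 0.0, -0.0]
ft_force: [-0.8, -1.2, -1.1]
grip_width: 0.0435
grip_force: 0.0
```

>>> jog_arm(motion=[0,0,0,0,0,-1,0,0,0,0,0,0,-1,0,0,0,0,0,0,-1,0,0,0,0,0,0,0,0,0,0,0,0,0,0,0])

```text
time: 3.78
position: [0.5005, 0.0279, 0.2411]
tool_rot: [-0.393, 0.919, 0.0, -0.0]
ft_force: [-0.2, 0.2, 0.8]
grip_width: 0.0433
grip_force: 0.0
```

Run:
```python
from h import *
o=robot.get_obs();im=robot.camera("wrist");cv2.imwrite("pics/w1.png",im);np.savez("o1.npz",position=o["position"],tool_rot=o["tool_rot"])
c=robot.calibration("wrist");T=np.array(c["T_tool_cam"]);R=Rot.from_quat(o["tool_rot"]).as_matrix()
for P in [[.5135,.0007,.147],[.6038,.0244,.127],[.598,-.0353,.1315],[.4676,-.0092,.126],[.5823,-.1752,.133]]:
    p=np.linalg.inv(T)@np.r_[R.T@(P-o["position"]),1];p=p[:3];r=np.hypot(*p[:2]);th=np.arctan2(r,p[2])
    print((p[:2]/r*th*c["fx"]+[c["cx"],c["cy"]]).round(1))
```

```text
[273.8 239.7]
[220.2 328.7]
[167.7 275.1]
[313.6 177.9]
[ 63.3 138. ]
```

View pics/w1.png

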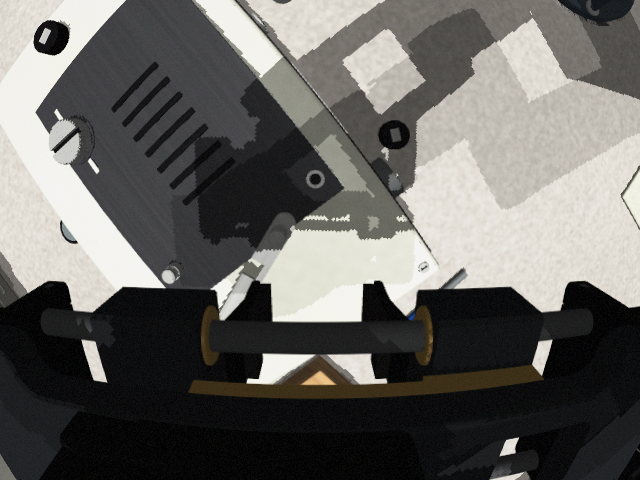

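The wrist view shows the hole at (315,179), the stud top at (169,271) and the fastener at (66,141), all within about 4 px of prediction. The hook strip ends near (287,218), in shadow. I'll enlarge that to find the knob top.

Run:
```python
import cv2,numpy as np
im=cv2.imread("pics/w1.png")[190:310,200:340]
im=np.clip(im.astype(float)*1.0,0,255).astype(np.uint8)
cv2.imwrite("pics/w1c.png",cv2.resize(im,None,fx=5,fy=5,interpolation=cv2.INTER_CUBIC))
```

```text
(no output)
```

View pics/w1c.png

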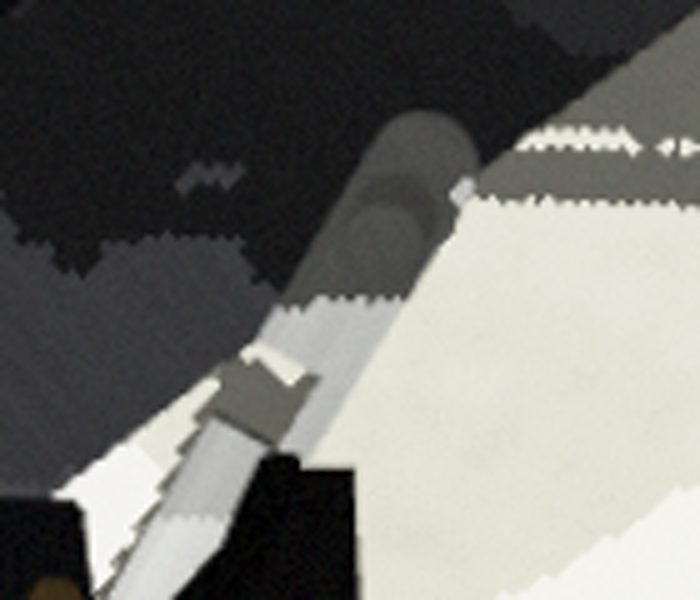

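Knob top is at crop (382,243), i.e. pixel (276,239), about 2 px from prediction.

```bash
cat >> h.py <<'E'
def shift(target,obs=None):
    o=obs or robot.get_obs(); R=Rot.from_quat(o["tool_rot"]).as_matrix()
    return (R.T@(np.array(target)-o["position"])/.04).round(2)
E
python3 - <<'E'
from h import *
o=dict(np.load("o1.npz"))
k=onz("wrist",[[276.4,238.6]],.147,o)[0];print(k, onz("wrist",[[169,271]],.1315,o),onz("wrist",[[315,179]],.126,o))
K=(k+[.5135,.0007,.147])/2;print(K,shift([K[0],K[1],.152]))
E
```

```text
[0.51169586 0.00139464 0.147     ] [[ 0.59454378 -0.03667136  0.1315    ]] [[ 0.46741887 -0.00797241  0.126     ]]
[0.51259793 0.00104732 0.147     ] [ 0.28 -0.68  2.23]
```

>>> jog_arm(motion=[0.14,-0.34,0,0,0,0,0,0.14,-0.34,0,0,0,0,0,0,0,0.6,0,0,0,0,0,0,0.6,0,0,0,0,0,0,0.6,0,0,0,0,0,0,0.43,0,0,0,0,0,0,0,0,0,0,0])

```text
time: 4.7
position: [0.5122, 0.0001, 0.1509]
tool_rot: [-0.393, 0.919, 0.001, -0.001]
ft_force: [0.4, 0.3, 0.7]
grip_width: 0.0436
grip_force: 0.0
```

>>> jog_arm(motion=[0,0,0,0,0,0,1,0,0,0,0,0,0,1,0,0,0,0,0,0,1,0,0,0,0,0,0,1,0,0,0,0,0,0,1], grip_force=8)

```text
time: 5.32
position: [0.5127, 0.001, 0.1524]
tool_rot: [-0.394, 0.919, -0.0, 0.0]
ft_force: [-0.5, 0.3, 2.4]
grip_width: 0.0118
grip_force: 8.0
```

Run:
```python
from h import *
o=robot.get_obs();R=Rot.from_quat(o["tool_rot"]).as_matrix()
piv=np.array([.603,.0238]);k=o["position"][:2];v=k-piv;print(np.hypot(*v))
a0=np.arctan2(v[1],v[0]);a1=-np.pi/2-.105;print(a1-a0)
a=np.linspace(a0,a1,13);r=np.linspace(np.hypot(*v),.095,13)
w=piv+np.c_[r*np.cos(a),r*np.sin(a)]
d=np.diff(w,axis=0);print((np.c_[d,0*d[:,0]]@R/.04).round(2)[:,:2].tolist(),w[-1])
```

```text
0.09318519526938762
1.2184102831487125
[[0.12, -0.2], [0.1, -0.22], [0.08, -0.23], [0.05, -0.23], [0.03, -0.24], [0.0, -0.24], [-0.02, -0.24], [-0.04, -0.24], [-0.07, -0.23], [-0.09, -0.22], [-0.11, -0.21], [-0.13, -0.2]] [ 0.59304332 -0.07067679]
```

>>> jog_arm(motion=[0.12,-0.2,0,0,0,0,1,0.1,-0.22,0,0,0,0,1,0.08,-0.23,0,0,0,0,1,0.05,-0.23,0,0,0,0,1,0.03,-0.24,0,0,0,0,1,0,-0.24,0,0,0,0,1,-0.02,-0.24,0,0,0,0,1,-0.04,-0.24,0,0,0,0,1,-0.07,-0.23,0,0,0,0,1,-0.09,-0.22,0,0,0,0,1,-0.11,-0.21,0,0,0,0,1])

```text
time: 6.7
position: [0.5841, -0.0696, 0.1519]
tool_rot: [-0.394, 0.919, 0.0, -0.0]
ft_force: [-1.2, -0.3, 1.7]
grip_width: 0.0114
grip_force: 8.0
```

>>> jog_arm(motion=[-0.06,-0.1,0,0,0,0,1,-0.06,-0.1,0,0,0,0,1,0,0,0,0,0,0,1])

```text
time: 7.08
position: [0.5924, -0.0713, 0.1519]
tool_rot: [-0.394, 0.919, 0.0, -0.0]
ft_force: [-1.6, -0.0, 2.3]
grip_width: 0.0114
grip_force: 8.0
```

>>> jog_arm(motion=[-0.03,-0.04,0,0,0,0,1,0,0,0,0,0,0,1])

```text
time: 7.32
position: [0.5926, -0.0713, 0.1518]
tool_rot: [-0.394, 0.919, 0.001, -0.002]
ft_force: [-5.4, -0.0, 3.3]
grip_width: 0.0114
grip_force: 8.0
```

>>> jog_arm(motion=[-0.03,-0.04,0,0,0,0,1,0,0,0,0,0,0,1])

```text
time: 7.58
position: [0.5927, -0.0714, 0.1517]
tool_rot: [-0.394, 0.919, 0.002, -0.004]
ft_force: [-8.0, -0.9, 6.5]
grip_width: 0.0112
grip_force: 8.0
```

>>> jog_arm(motion=[-0.03,-0.04,0,0,0,0,1,0,0,0,0,0,0,1])

```text
time: 7.82
position: [0.593, -0.0713, 0.1516]
tool_rot: [-0.394, 0.919, 0.003, -0.006]
ft_force: [-11.3, 0.1, 8.4]
grip_width: 0.0114
grip_force: 8.0
```

The hook stopped against its catch at about 11 N. I'll release, lift and measure the slot angle from the wrist picture I already have.

>>> jog_arm(motion=[0,0,0,0,0,0,0,0,0,0,0,0,0,0,0.09,0.12,0,0,0,0,0,0,0,-0.6,0,0,0,0,0,0,-0.6,0,0,0,0,0,0,-0.6,0,0,0,0,0,0,0,0,0,1,-0.4,0,0,0,0,0,1,-0.4,0,0,0,0,0,1,-0.4,0,0,0,0,0,1,-0.4,0,0,0,0,0,1,-0.4,0,0,0,0,0,1,-0.4])

```text
time: 9.32
position: [0.5932, -0.0717, 0.2242]
tool_rot: [-0.193, 0.981, -0.0, 0.001]
ft_force: [0.6, -0.2, -0.1]
grip_width: 0.0609
grip_force: 0.0
```

>>> jog_arm(motion=[0,0,0,0,0,1,-0.4,0,0,0,0,0,1,-0.4,0,0,0,0,0,1,-0.4,0,0,0,0,0,1,-0.4,0,0,0,0,0,1,-0.4,0,0,0,0,0,0.5,-0.4,0,0,0,0,0,0,-0.4])

```text
time: 10.2
position: [0.5929, -0.0716, 0.2241]
tool_rot: [-0.004, 1.0, -0.0, 0.0]
ft_force: [-0.5, 1.0, 0.4]
grip_width: 0.0609
grip_force: 0.0
```

Run:
```python
from h import *
o=dict(np.load("o1.npz"));im=cv2.imread("pics/w1.png");g=cv2.cvtColor(im,6)
cv2.imwrite("pics/fc.png",cv2.resize(im[100:190,20:130],None,fx=6,fy=6,interpolation=cv2.INTER_CUBIC))
s=robot.get_obs();print(s["position"],shift([.5815,-.1755,s["position"][2]],s))
cv2.imwrite("pics/top2.png",robot.camera("top")); o=robot.get_obs();print(o["q"])
```

```text
[ 0.59285483 -0.07156574  0.22411874] [ 0.3 -2.6  0. ]
[-3.07156468e-01  5.09428793e-01  1.52318716e+00  5.61164159e-05
  1.10845653e+00 -1.88513862e+00]
```

View pics/fc.png

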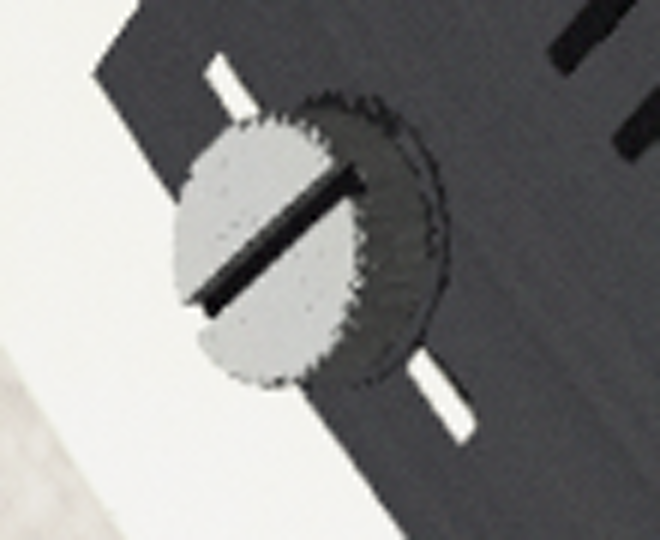

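The crop shows the slot running from (203,300) to (345,178), with marks centred at (232,88) and (442,396). The head centre is about (270,248).

Run:
```python
from h import *
o=dict(np.load("o1.npz"))
f=lambda L,z:onz("wrist",np.array(L)/6.+[20-.4,100-.4],z,o)
s=f([[203,300],[345,178]],.133);m=f([[232,88],[442,396]],.116);h=f([[270,248]],.133)
print(s,m,m.mean(0),h)
v=s[0]-s[1];print("slot",np.arctan2(v[1],v[0]),np.hypot(*v[:2]));v=m[1]-m[0];a=np.arctan2(v[1],v[0]);print("marks",a,np.hypot(*v[:2]))
```

```text
[[ 0.59628474 -0.17749344  0.133     ]
 [ 0.5680122  -0.16885116  0.133     ]] [[ 0.58039475 -0.2042285   0.116     ]
 [ 0.58698502 -0.14494461  0.116     ]] [ 0.58368989 -0.17458655  0.116     ] [[ 0.58314762 -0.17268268  0.133     ]]
slot -0.29665744312301495 0.029563922953938972
marks 1.4600863089253333 0.05964906555324487
```

>>> jog_arm(motion=[0.08,-0.86,0,0,0,0,-0.4,0.08,-0.85,0,0,0,0,-0.4,0.09,-0.85,0,0,0,0,-0.4,0,0,0.6,0,0,0,-0.4,0,0,0.6,0,0,0,-0.4,0,0,0.5,0,0,0,-0.4,0,0,0.4,0,0,0,-0.4,0,0,0,0,0,0,-0.4])

```text
time: 11.25
position: [0.5827, -0.1736, 0.1388]
tool_rot: [-0.003, 1.0, 0.001, -0.001]
ft_force: [0.4, -0.6, -0.4]
grip_width: 0.0609
grip_force: 0.0
```

>>> jog_arm(motion=[0,0,0,0,0,0,1,0,0,0,0,0,0,1,0,0,0,0,0,0,1,0,0,0,0,0,0,1], grip_force=20)

```text
time: 11.75
position: [0.5837, -0.1739, 0.1407]
tool_rot: [-0.003, 1.0, -0.0, 0.001]
ft_force: [-0.3, 0.7, 2.4]
grip_width: 0.0356
grip_force: 20.0
```

Gripped at 36 mm. Now turning clockwise 78°, which is 19.5 rows.

>>> jog_arm(motion=[0,0,0,0,0,1,1,0,0,0,0,0,1,1,0,0,0,0,0,1,1,0,0,0,0,0,1,1,0,0,0,0,0,1,1,0,0,0,0,0,1,1,0,0,0,0,0,1,1,0,0,0,0,0,1,1,0,0,0,0,0,1,1,0,0,0,0,0,1,1,0,0,0,0,0,1,1,0,0,0,0,0,1,1])

```text
time: 13.25
position: [0.5836, -0.1734, 0.1403]
tool_rot: [0.404, 0.915, 0.0, 0.0]
ft_force: [1.2, 2.5, 1.3]
grip_width: 0.0352
grip_force: 20.2
```

>>> jog_arm(motion=[0,0,0,0,0,1,1,0,0,0,0,0,1,1,0,0,0,0,0,1,1,0,0,0,0,0,1,1,0,0,0,0,0,1,1,0,0,0,0,0,1,1,0,0,0,0,0,1,1,0,0,0,0,0,0.5,1,0,0,0,0,0,0,1,0,0,0,0,0,0,1])

```text
time: 14.5
position: [0.5838, -0.1733, 0.1402]
tool_rot: [0.627, 0.779, 0.001, 0.0]
ft_force: [3.1, 4.3, 1.4]
grip_width: 0.0352
grip_force: 20.2
```

>>> jog_arm(motion=[0,0,0,0,0,0,0,0,0,0,0,0,0,-0.3,0,0,0,0,0,0,-0.4,0,0,-0.9,0,0,0,-0.4,0,0,-0.9,0,0,0,-0.4,0,0,-0.9,0,0,0,-0.4,-0.9,0,0,0,0,0,0.5,-0.9,0,0,0,0,0,1,0,0,0,0,0,0,1,0,0,0,0,0,0,1])

```text
time: 15.75
position: [0.5981, -0.2439, 0.2476]
tool_rot: [0.627, 0.779, 0.0, -0.001]
ft_force: [0.2, 0.2, 0.7]
grip_width: 0.0287
grip_force: 0.0
```

Run:
```python
from h import *
o=robot.get_obs();im=robot.camera("wrist");cv2.imwrite("pics/w2.png",im);np.savez("o2.npz",position=o["position"],tool_rot=o["tool_rot"])
cv2.imwrite("pics/top3.png",robot.camera("top"))
```

```text
(no output)
```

View pics/w2.png

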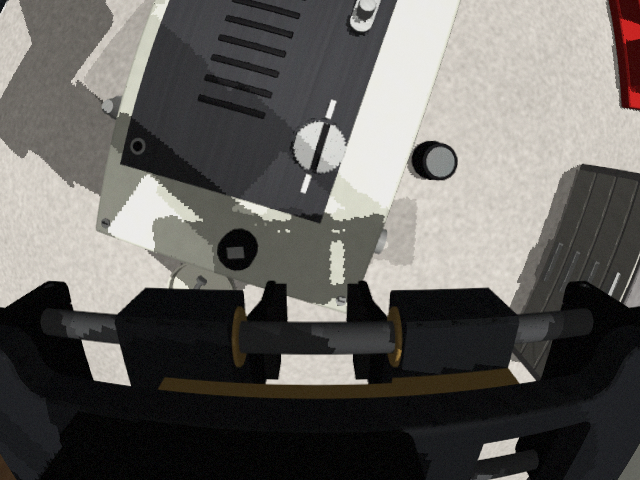

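The wrist view shows the fastener at (320,147) with its slot nearly in line with the marks at (333,108) and (306,184). The hook's end and knob are at (364,12), lying along the tipping line. I'll measure the slot.

Run:
```python
from h import *
o=dict(np.load("o2.npz"));im=cv2.imread("pics/w2.png");g=cv2.cvtColor(im,6)
def comp(m):
    n,l,s,c=cv2.connectedComponentsWithStats(m.astype(np.uint8));return l,s,c
yy,xx=np.mgrid[:480,:640]
head=np.hypot(xx-320,yy-147)<22
l,s,c=comp((g<75)&head);i=1+s[1:,4].argmax();ys,xs=np.nonzero(l==i);print(s[1:],c[1:])
w=onz("wrist",np.c_[xs,ys],.133,o)[:,:2]
def ax(w):
    d=np.linalg.svd(w-w.mean(0))[2][0];return np.arctan2(*(d*np.sign(d[1]))[::-1])
print("slot",ax(w),w.mean(0),np.ptp(w,axis=0))
l,s,c=comp((g>190)&(np.hypot(xx-320,yy-147)<65)&(xx<345))
M=[]
for k in range(1,len(s)):
    if 60<s[k,4]<500:
        ys,xs=np.nonzero(l==k);q=onz("wrist",np.c_[xs,ys],.116,o)[:,:2];print(s[k],c[k],q.mean(0),ax(q));M.append(q.mean(0))
cv2.imwrite("pics/w2c.png",cv2.resize(im[85:205,260:380],None,fx=5,fy=5,interpolation=cv2.INTER_CUBIC))
```

```text
[[311 126  19  43 273]] [[319.35531136 147.23076923]]
slot 1.4944652439049757 [ 0.58451428 -0.17420091] [0.00636865 0.03030679]
[326 100  10  19  91] [330.43956044 108.93406593] [ 0.58642073 -0.14486616] 1.4887660987418805
[298 122  25  28 379] [311.17941953 133.65171504] [ 0.5766858  -0.16585265] 1.4101319436412745
[301 175  10  18  92] [305.40217391 183.38043478] [ 0.58038467 -0.20286715] 1.4623532593466209
```

View pics/w2c.png

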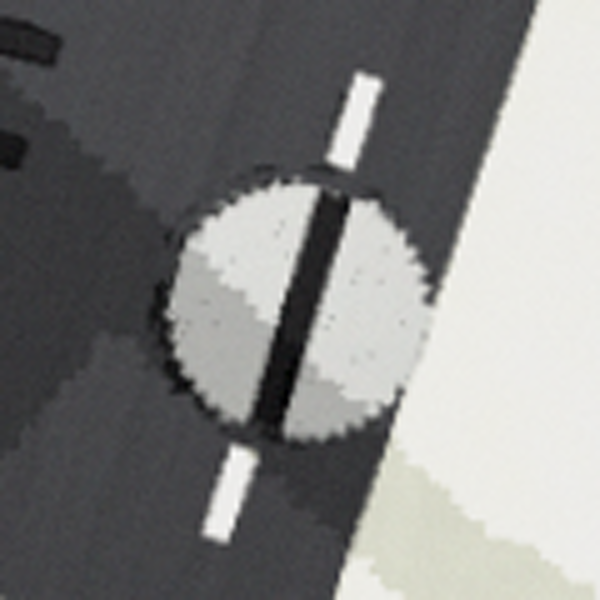

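The slot is about 2° short, measured at 1.494 against 1.467 for the marks. I'll regrip and trim it.

>>> jog_arm(motion=[0.9,0,0,0,0,0,-0.4,0.9,0,0,0,0,0,-0.4,0,0,0,0,0,0,-0.4,0,0,0,0,0,0,-0.4,0,0,0.9,0,0,0,-0.4,0,0,0.9,0,0,0,-0.4,0,0,0.9,0,0,0,-0.4,0,0,0,0,0,0,-0.4])

```text
time: 16.85
position: [0.5838, -0.1752, 0.1387]
tool_rot: [0.627, 0.779, -0.0, -0.0]
ft_force: [-1.1, -1.3, 0.5]
grip_width: 0.0608
grip_force: 0.0
```

>>> jog_arm(motion=[0,0,0,0,0,0,1,0,0,0,0,0,0,1,0,0,0,0,0,0,1,0,0,0,0,0,0,1,0,0,0,0,0,0.3,1,0,0,0,0,0,0.3,1,0,0,0,0,0,0,1,0,0,0,0,0,0,1])

```text
time: 17.85
position: [0.5842, -0.174, 0.1406]
tool_rot: [0.643, 0.766, 0.001, 0.001]
ft_force: [3.8, 1.6, 4.3]
grip_width: 0.0354
grip_force: 20.0
```

>>> jog_arm(motion=[0,0,0,0,0,0,0,0,0,0,0,0,0,-0.3,0,0,0,0,0,0,-0.4,0,0,-0.9,0,0,0,-0.4,0,0,-0.9,0,0,0,-0.4,0,0,-0.9,0,0,0,-0.4,-0.9,0,0,0,0,0,0.5,-0.9,0,0,0,0,0,1,0,0,0,0,0,0,1,0,0,0,0,0,0,1])

```text
time: 19.1
position: [0.5949, -0.2443, 0.2473]
tool_rot: [0.643, 0.766, -0.0, -0.001]
ft_force: [-0.7, 0.0, -0.0]
grip_width: 0.0283
grip_force: 0.0
```

Run:
```python
from h import *
o=robot.get_obs();im=robot.camera("wrist");cv2.imwrite("pics/w3.png",im);g=cv2.cvtColor(im,6);print(o["position"],o["tool_rot"])
yy,xx=np.mgrid[:480,:640]
def ax(w):
    d=np.linalg.svd(w-w.mean(0))[2][0];return np.arctan2(*(d*np.sign(d[1]))[::-1])
def comp(m): return cv2.connectedComponentsWithStats(m.astype(np.uint8))[1:]
l,s,c=comp((g<75)&(np.hypot(xx-320,yy-147)<22));i=1+s[1:,4].argmax();ys,xs=np.nonzero(l==i)
w=onz("wrist",np.c_[xs,ys],.133,o)[:,:2];print("slot",ax(w),w.mean(0),s[i])
l,s,c=comp((g>190)&(np.hypot(xx-320,yy-147)<65)&(xx<345));M=[]
for k in range(1,len(s)):
    if 60<s[k,4]<150: M.append(onz("wrist",[c[k]],.116,o)[0,:2])
print(M); v=M[0]-M[-1];print("marks",np.arctan2(v[1],v[0]))
# holes: visible left? press target
for h in ([.4578,-.103],): print(shift([*h,.22],o))
R=Rot.from_quat(o["tool_rot"]).as_matrix();print(np.degrees(np.arctan2(R[1,1],R[0,1])))
```

```text
[ 0.594896   -0.24425315  0.24726007] [ 6.43106132e-01  7.65775783e-01 -5.92758038e-05 -1.39602144e-03]
slot 1.4472988363082977 [ 0.58449858 -0.17393945] [311 126  19  43 271]
[array([ 0.58639234, -0.14491129]), array([ 0.58043896, -0.20268002])]
marks 1.468103558506768
[ 4.07 -2.76  0.7 ]
9.952361786340283
```

Slot and marks now agree to about 1°. Next I rotate so the wide body lies across the front edge, clear of the holes, and move over the press point.

>>> jog_arm(motion=[0,0,0,0,0,1,1,0,0,0,0,0,1,1,0,0,0,0,0,1,1,0,0,0,0,0,1,1,0,0,0,0,0,0,1])

```text
time: 19.77
position: [0.5955, -0.2436, 0.2479]
tool_rot: [0.743, 0.67, -0.0, -0.001]
ft_force: [0.8, 0.5, -0.6]
grip_width: 0.0005
grip_force: 0.0
```

Run:
```python
from h import *
o=robot.get_obs();print(shift([.4595,-.103,.17],o))
t=robot.camera("top");g=cv2.cvtColor(t,6);cv2.imwrite("pics/top4.png",t)
s=cv2.imread("pics/side0.png")
cv2.imwrite("pics/cmp.png",cv2.resize(t[185:330,270:500],None,fx=3.2,fy=3.2,interpolation=cv2.INTER_CUBIC))
```

```text
[ 3.14 -3.74  1.95]
```

View pics/cmp.png

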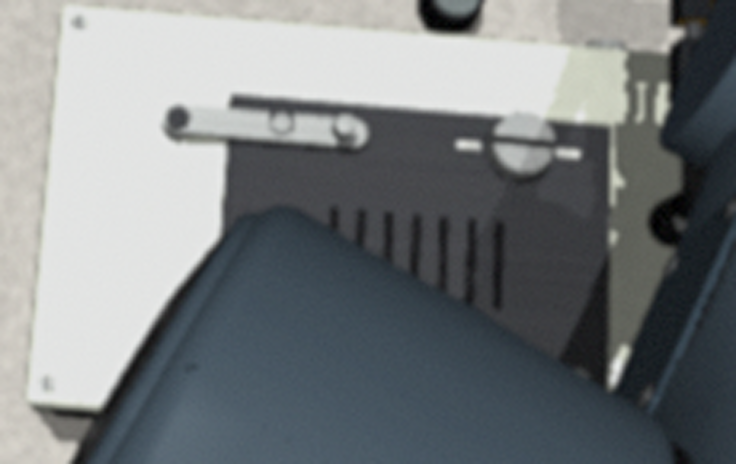

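The top crop shows the hook lying along the tipping line round the stud at (282,122), and the slot at (523,141) in line with both marks. Moving over the edge now.

>>> jog_arm(motion=[0.78,-0.93,0,0,0,0,1,0.78,-0.93,0,0,0,0,1,0.79,-0.94,0,0,0,0,1,0.79,-0.94,0,0,0,0,1,0,0,0.6,0,0,0,1,0,0,0.6,0,0,0,1,0,0,0.6,0,0,0,1,0,0,0.15,0,0,0,1,0,0,0,0,0,0,1])

```text
time: 20.95
position: [0.4603, -0.1041, 0.1701]
tool_rot: [0.743, 0.669, -0.0, -0.0]
ft_force: [-0.0, 0.1, 0.3]
grip_width: 0.0006
grip_force: 0.0
```

>>> jog_arm(motion=[0,0,0.25,0,0,0,1,0,0,0.25,0,0,0,1,0,0,0.2,0,0,0,1,0,0,0,0,0,0,1])

```text
time: 21.45
position: [0.46, -0.1043, 0.1416]
tool_rot: [0.743, 0.669, -0.0, -0.0]
ft_force: [-0.6, -1.0, 3.5]
grip_width: 0.0007
grip_force: 1.6
```

>>> jog_arm(motion=[0,0,0.1,0,0,0,1,0,0,0.1,0,0,0,1,0,0,0,0,0,0,1])

```text
time: 21.82
position: [0.4597, -0.1042, 0.1349]
tool_rot: [0.743, 0.669, -0.0, -0.0]
ft_force: [-3.9, 1.5, 10.8]
grip_width: 0.0004
grip_force: 5.6
```

>>> jog_arm(motion=[0,0,0.06,0,0,0,1,0,0,0.04,0,0,0,1,0,0,0,0,0,0,1])

```text
time: 22.2
position: [0.4596, -0.1042, 0.1337]
tool_rot: [0.743, 0.669, -0.0, 0.0]
ft_force: [-9.1, 1.5, 36.3]
grip_width: 0.0006
grip_force: 18.1
```

>>> jog_arm(motion=[0,0,0.05,0,0,0,1,0,0,0,0,0,0,1,0,0,0,0,0,0,1])

```text
time: 22.58
position: [0.4596, -0.1042, 0.1331]
tool_rot: [0.743, 0.669, -0.0, 0.001]
ft_force: [-10.8, 2.2, 49.2]
grip_width: 0.0005
grip_force: 24.4
```

Hard stop reached. The force is more than needed, so I'll back off to about 20 N.

>>> jog_arm(motion=[0,0,-0.1,0,0,0,1,0,0,0,0,0,0,1,0,0,0,0,0,0,1])

```text
time: 22.95
position: [0.4596, -0.1042, 0.1343]
tool_rot: [0.743, 0.669, -0.0, 0.0]
ft_force: [-5.3, 1.8, 23.3]
grip_width: 0.0002
grip_force: 11.6
```

Run:
```python
from h import *
o=robot.get_obs();print(o["position"],o["ft_force"],o["time"])
s=robot.camera("side");cv2.imwrite("pics/s9.png",s)
cv2.imwrite("pics/s9c.png",cv2.resize(s[200:460,220:480],(600,600),interpolation=cv2.INTER_CUBIC))
```

```text
[ 0.45961833 -0.10420827  0.13432172] [-5.33085173  1.7739301  23.3468845 ] 22.95
```

View pics/s9c.png

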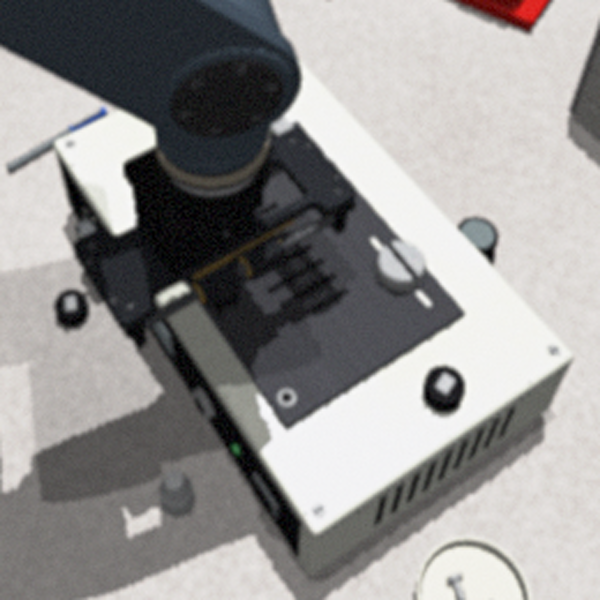

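The panel is down flush, held at 23 N against its stop (a 10.8 N reading already brought the edge to flush height). The right screw hole at (287,397) is open. The left one is hidden from this view, but it is 95 mm from the fingertips. The bystanders are in place.

```bash
python3 -c "
from rig import robot
print(robot.hand_in())"
```

```text
the job is handed in; nothing more can be done
None
```

I handed the job in at about 23 s: the hook is shut round its stud, the fastener's slot is within about 1° of the marks, and the panel's front edge is held flush at about 23 N, well clear of both screw holes.

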